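# Feed the granulator from a hanging tub

## Task

Lift the blue tub of blue-and-white plastic offcuts up off its hanging rail and tip all four offcuts into the granulator's steel feed hopper, spilling none. Then set the empty tub down upright on the wooden board without dropping it; leave the grey tub and its scraps hanging and everything else where it is.

Things in the scene. Friction and masses are not known exactly. Their poses are not given: they have to be found in the camera images.
- blue_tub: Blue tub with a yellow fin and rims, hung on the stand beside the grey one (either place), 0.16 kg, 100 mm wide (y), 80 high, walls 4. Origin: on its underside, 45 mm before the back wall's outer face; z up, -x to its pouring front. Flat floor x -30 to 45 mm. On its back a hook lip (x 45 to 66, top z 84; leg x 62 to 66 down to z 58) hangs over the upper bar: lift over 25 mm, then draw off to -x.
- blue_tub_grip (a point): Point to grip on the blue tub's yellow upright fin, at (22, 0, 104) mm in the tub's frame, axes as the tub's. The fin stands at the middle of the back wall, 14 mm thick (along y), from x = 3 to 45 mm, clear above the rim from z = 84 to 125 mm: close on it along the tub's y from above.
- blue_tub_lip (a point): Middle of the blue tub's pouring lip, at (-95, 0, 47) mm in the tub's frame; from here the front wall slopes down at 35 degrees from level to the floor's front edge at (-30, 0, 0). Tip the tub forwards by about 70 degrees to empty it over this lip.
- blue_tub_mid (a point): Middle of the blue tub's inside, at (-10, 0, 30) mm in the tub's frame; the offcuts lie within about 55 mm of it.
- offcut1: Blue-and-white marbled plastic offcut, 27 x 23 x 18 mm, slippery, about 15 g, starts on the floor of the blue tub; origin: centre of its underside as it starts.
- offcut2: Blue-and-white marbled plastic offcut, 24 x 26 x 20 mm, slippery, about 15 g, starts on the floor of the blue tub; origin: centre of its underside as it starts.
- offcut3: Blue-and-white marbled plastic offcut, 26 x 22 x 22 mm, slippery, about 15 g, starts on the floor of the blue tub; origin: centre of its underside as it starts.
- offcut4: Blue-and-white marbled plastic offcut, 23 x 24 x 19 mm, slippery, about 15 g, starts on the floor of the blue tub; origin: centre of its underside as it starts.
- stand: Fixed steel stand: two level bars 12 mm thick, 370 mm long along its y between posts 200 mm high. Origin on the table below the upper bar's middle; front is -x. Upper bar's axis x = 0, z = 189 mm; lower bar's x = -4.5, z = 133 mm. Two tubs hang side by side at y = +85 and -85 mm, their origins at x = -55, z = 115 mm, facing as the stand does.
- hopper: Fixed square steel feed hopper with a green rim, open above: mouth 220 x 220 mm inside at z = 134 mm (rim 12 mm wide, 244 mm over all), narrowing to a closed floor 124 x 124 mm at z = 16 mm. Origin: centre of its foot on the table, sides along its x and y.
- hopper_mouth (a point): Centre of the hopper's mouth, at the height of its rim (134 mm above the table).
- board: Fixed brown wooden board lying on the green cutting mat, 190 (x) x 170 (y) x 20 mm; origin: centre of its underside, so its top is 20 mm above its origin and 23 mm above the table.
- grey_tub: Grey tub with a white fin and white rims, of the same shape as the blue one, hanging beside it on the stand: leave it.
- scrap1: Grey marbled scrap 27 x 23 x 18 mm in the grey tub: leave it.
- scrap2: Grey marbled scrap 24 x 26 x 20 mm in the grey tub: leave it.
- blue_tile: Finished white-and-blue tile on a black mould plate, 130 x 90 x 12 mm, lying on the table; origin: centre of underside: leave it.
- grey_tile: Finished white-and-grey tile on a black mould plate, 130 x 90 x 12 mm, lying on the table; origin: centre of underside: leave it.
- pellet_jar: Clear jar with a black cap, 80 mm wide, 110 mm high; origin: centre of underside: leave it.
- scraper: Flat metal spatula lying on the table, about 280 mm long, wooden handle: leave it.
- mug: White ceramic mug, 80 mm wide, 90 mm high; origin: centre of underside: leave it.
There are look-alikes about, which are no part of the job. What is shaped like the blue_tub but orange is not meant.

How it is judged:
By the outcome, as a careful person would: the job done as asked, in the order asked, and still so for the second after the job is handed in, with the robot touching nothing.
It also fails if it takes over 54 s, if anything falls off the work surface, if the arm or the gripper's body presses on something with over 40 N, if the wrist force passes 120 N, or if a joint passes its speed limit or range.

## Robot

A 7-joint arm with a two-finger parallel gripper is mounted at the origin on the work surface. World frame = base frame: x ahead of the robot, y to its left, z up, the work surface at z = 0. Lengths are in m, angles in rad, forces in N, time in s.
With the tool pointing down it reaches from about 0.4 to 0.875 m from the base axis. Payload 19.3 kg.
Tool frame: the origin (TCP) lies midway between the tips of the shut fingers; the grasp point (between the pads) lies 19 mm behind it (bot.pinch_z is the distance from the TCP to the grasp point, in m); z points along the fingers, y is the direction in which the jaws open and shut (so a half turn about z gives the same grasp; the last joint's range is limited). The gripper opens to 85 mm and grips with 20 to 120 N. Pads are 22 mm wide; open, the fingers measure 114 mm over their backs; the gripper's body (76 mm by 85 mm) begins 54 mm behind the grasp point. The pads swing forward as they close: fully open they stand 13 mm farther back than shut.
Start: joints at [-1.2, 0.521, -0.036, 1.599, 0.021, 1.021, -0.113], TCP at [0.267, 0.565, 0.231] pointing down, gripper open.
Joint ranges: [-2.91, 2.91], [-0.3, 2.13], [-1.5, 1.42], [0.17, 2.43], [-1.26, 4.41], [0.16, 1.93], [-2.52, 2.52]. Speed limits (rad/s): [1.89, 1.89, 2.39, 2.39, 3.01, 3.01, 3.01].

## Interface

Orientations are given as [roll, pitch, yaw] about the fixed x, y, z axes, in that order (R = Rz(yaw) Ry(pitch) Rx(roll)).
In Python, from workcell import bot gives the robot as it stands. The module is installed in compiled form; this text tells all that it offers.
- The arm moves only by the tool move_arm, never from a script. Its argument "moves" is text: rows parted by semicolons, each of 4 numbers parted by spaces: the shift along the tool's x, y, z in mm, then the turn about the tool's z in rad. In form: dx dy dz yaw; .... A call has exactly 10 rows; each row is the pose to reach, as a shift and turn from the pose commanded when the call began, along the tool's axes at that moment; what a row does not reach only later rows make up. A row lasts 1/12 s, in which the tool goes at most 41.7 mm and 7.16 degrees, less where a joint would pass 70% of its speed; a pose out of reach is approached as far as the arm can. A call with a gripper value outside its range is refused whole. "grip" is the opening, from 0 (shut) to 1 (fully open), set as the call begins (left out, the last holds). The fingers move at their own pace and stop on an object; "grip_force" is the grip in N (left out, the last holds). Time passes only in rows, so rows that repeat a pose let the fingers close, or fill a call up. It gives the time, the measured TCP pose, the force and the opening at its end, in the units of the state.
- bot.observe(): the state, without advancing time (a new reading comes with each control period).
- bot.grab_frame(name): name is "scene" or "top"; returns a dict with "frame" (400x640x3 uint8, red, green, blue), "z_map" (400x640 float32, m along the optical axis (not along the pixel's ray), 0 where there is no reading), "K" (3x3 intrinsics, pixels), "dist" ([k1, k2, p1, p2, k3] as OpenCV has them; the pictures are not rectified), "eye" and "attitude" of the camera in the world. Camera axes: x right, y up, looking along -z (the intrinsics and any distortion apply to the point x, -y, -z); pixel columns grow to the right and rows downward; lengths in m; the calibration is good to about 2 mm. A picture is of the moment at which its call begins.
- bot.job_done(): hands the job in, once; it reports no verdict.
Trained networks look in a picture, given as the dict that the camera call returned (one of the last four; its "shot" number tells which), for a name from the list of things; names that differ only in an ending like _2 or _b are one class to them, and where a whole thing is asked for, a point or a joint stands for the part that bears it (a point fixed in the world has none). Each returns a list of dicts, best first, with "conf" (0 to 1); they miss things now and then, are a little off and sometimes report something else, mostly with a low value. They report only what shows in the picture. A call takes as long as a camera call. They do not tell look-alikes from the thing itself.
- bot.search_frame(picture, label): "at" ([column, row] in pixels, amid what is visible of it).
- bot.pinpoint(picture, label): "at" ([column, row] in pixels: a listed point, or the origin of a listed thing).
The state is a dict: "clock": time; "qpos": joint angles; "qd": joint speeds; "joint_efforts": joint torques, N m; "position": TCP position; "tool_rot": TCP orientation; "force": force on the tool from outside, world axes, zero at the start; "moment": the same for the moment, N m; "grip_width": finger opening in m.
Only numpy, scipy, OpenCV 4.12 (cv2) and the standard library are available. Lean on these libraries where they do the work, as an engineer would, in place of code of your own. Each camera call takes 0.05 s, during which the arm holds its last target. There are 200 camera calls.

## Working session

There is one attempt and no reset: what is moved stays moved. The work goes in short steps, Python scripts to look and compute and a tool call to move; the robot and the scene stay as the last step left them, time stands still between calls to the robot, and variables do not carry over. Pictures are saved under pics/ and viewed, about 8 in all and at most 12, crops included, and the job is handed in when it is done.

Besides the shell and the picture viewer there is one more tool, called after "Call:" by a JSON object that holds its "fn" and its "kwargs", one argument or row to a line. move_arm: Moves the arm, as the interface text tells. Its arguments: {"type":"object","properties":{"moves":{"type":"string"},"grip":{"type":"number"},"grip_force":{"type":"number"}},"required":["moves"]}

```bash
mkdir -p pics; cat > h.py <<'E'
import numpy as np, cv2
from scipy.spatial.transform import Rotation as R
from workcell import bot
def rot(a):
    a=np.array(a,float)
    return a if a.shape==(3,3) else (R.from_quat(a).as_matrix() if a.size==4 else R.from_euler('xyz',a).as_matrix())
def world(p,uv,z=None,d=None):
    """pixel -> world, by depth d or on plane z"""
    n=cv2.undistortPoints(np.array([[uv]],float),p['K'],np.array(p['dist'],float))[0,0]
    ray=rot(p['attitude'])@np.array([n[0],-n[1],-1.]); e=np.array(p['eye'])
    if z is not None: return e+ray*(z-e[2])/ray[2]
    if d is None:
        u,v=np.round(uv).astype(int); w=p['z_map'][v-2:v+3,u-2:u+3]; d=np.median(w[w>0])
    return e+ray*d
def pix(p,X):
    c=rot(p['attitude']).T@(np.array(X)-p['eye']); c=c*[1,-1,-1]
    return cv2.projectPoints(c.reshape(1,3),np.zeros(3),np.zeros(3),np.array(p['K'],float),np.array(p['dist'],float))[0][0,0]
E
python3 - <<'E'
from h import *
np.set_printoptions(precision=3,suppress=True)
o=bot.observe(); print({k:np.round(o[k],3) for k in('clock','position','tool_rot','force','grip_width')})
for n in('scene','top'):
    p=bot.grab_frame(n); cv2.imwrite(f'pics/{n}0.png',p['frame'][:,:,::-1]); print(n,p['eye'],p['attitude'])
    for l in('blue_tub','blue_tub_grip','blue_tub_lip','grey_tub','hopper_mouth','hopper','board','stand'):
        for r in bot.pinpoint(p,l)[:3]:
            print(l,np.round(r['at']),round(r['conf'],2),world(p,r['at']))
E
```

```text
{'clock': np.float64(0.0), 'position': array([0.267, 0.565, 0.231]), 'tool_rot': array([-3.14 ,  0.   ,  2.701]), 'force': array([ 0.176, -0.914,  0.066]), 'grip_width': np.float64(0.086)}
scene [ 1.259 -0.565  1.515] [ 0.599 -0.009  0.927]
blue_tub [351. 128.] 0.85 [0.3   0.356 0.056]
blue_tub [399. 147.] 0.57 [0.558 0.37  0.174]
blue_tub [233. 255.] 0.51 [ 0.488 -0.345  0.011]
blue_tub_grip [362. 115.] 0.82 [0.308 0.401 0.117]
blue_tub_lip [346. 107.] 0.96 [0.177 0.427 0.043]
blue_tub_lip [374. 130.] 0.89 [ 0.33   0.467 -0.001]
blue_tub_lip [309. 278.] 0.74 [ 0.723 -0.176  0.01 ]
grey_tub [382. 177.] 0.91 [0.632 0.212 0.19 ]
grey_tub [306. 200.] 0.15 [0.459 0.005 0.02 ]
hopper_mouth [226. 239.] 0.73 [ 0.422 -0.332  0.018]
hopper_mouth [394. 145.] 0.66 [0.538 0.359 0.173]
hopper [380. 175.] 0.75 [0.593 0.248 0.134]
hopper [233. 256.] 0.6 [ 0.494 -0.349  0.012]
board [305. 198.] 0.68 [0.452 0.005 0.02 ]
stand [399. 184.] 0.86 [ 0.609  0.356 -0.001]
top [0.335 0.019 2.007] [ 0.092 -0.004 -1.553]
blue_tub [213. 204.] 0.9 [0.511 0.414 0.123]
blue_tub [218. 206.] 0.66 [0.504 0.397 0.12 ]
blue_tub [220. 268.] 0.56 [0.273 0.403 0.008]
blue_tub_grip [205. 198.] 0.96 [0.531 0.44  0.138]
blue_tub_grip [215. 265.] 0.74 [0.286 0.397 0.125]
blue_tub_grip [222. 199.] 0.27 [0.529 0.378 0.133]
blue_tub_lip [225. 230.] 0.93 [0.421 0.387 0.001]
blue_tub_lip [256. 180.] 0.73 [0.6   0.255 0.134]
blue_tub_lip [211. 291.] 0.62 [0.184 0.426 0.04 ]
grey_tub [261. 181.] 0.6 [0.602 0.239 0.119]
grey_tub [410. 218.] 0.48 [ 0.481 -0.335  0.017]
hopper_mouth [173. 209.] 0.63 [0.499 0.595 0.007]
hopper_mouth [255. 182.] 0.21 [0.594 0.257 0.141]
hopper [410. 218.] 0.97 [ 0.482 -0.336  0.017]
board [321. 229.] 0.6 [0.431 0.013 0.024]
stand [235. 183.] 0.61 [ 0.607  0.357 -0.   ]
```

```bash
python3 -c "
import cv2
a=cv2.imread('pics/top0.png');b=cv2.imread('pics/scene0.png')
cv2.imwrite('pics/top0c.png',cv2.resize(a[120:340,120:480],None,fx=2.2,fy=2.2,interpolation=2))"
```

```text
(no output)
```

View pics/top0c.png

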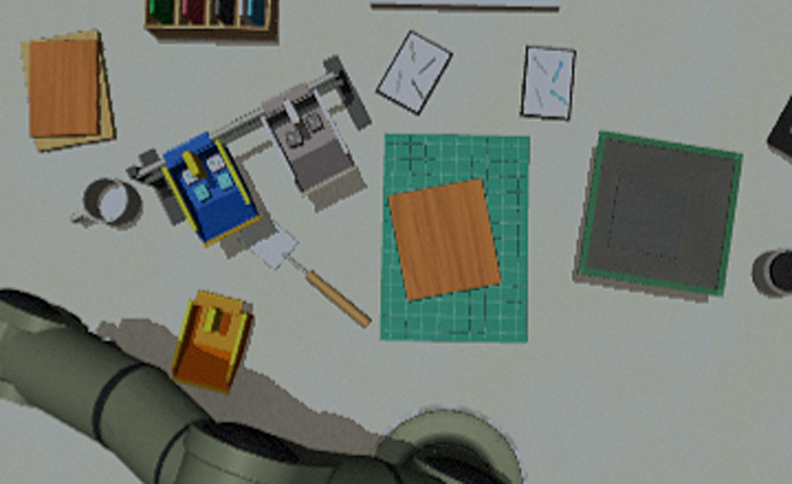

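View pics/scene0.png

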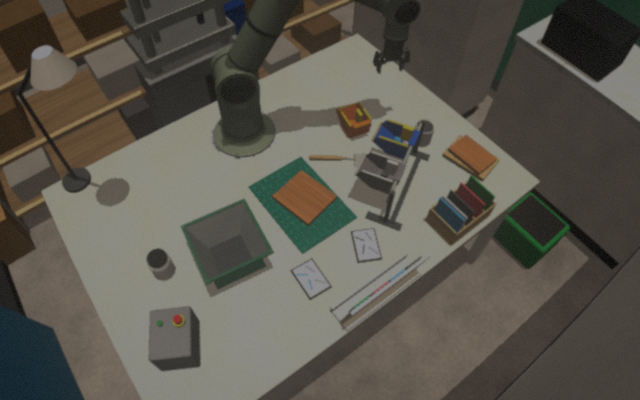

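The blue tub hangs at top px (213,204), which is crop (205,190): blue with yellow fin and rims, offcuts inside. Grey tub is at (261,181). The orange look-alike at (217,275) stands on the table and isn't meant. The hopper is at (420,217) and the board on its mat at (322,228). Next I'll measure the poses from depth.

```bash
cat > m.py <<'E'
from h import *
np.set_printoptions(precision=4,suppress=True)
p=bot.grab_frame('top')
H,W=p['z_map'].shape
uu,vv=np.meshgrid(np.arange(W),np.arange(H))
n=cv2.undistortPoints(np.stack([uu,vv],-1).reshape(-1,1,2).astype(float),p['K'],np.array(p['dist'],float)).reshape(H,W,2)
ray=np.concatenate([n[...,:1],-n[...,1:],-np.ones((H,W,1))],-1)@rot(p['attitude']).T
X=np.array(p['eye'])+ray*p['z_map'][...,None]; X[p['z_map']==0]=np.nan
hsv=cv2.cvtColor(p['frame'],cv2.COLOR_RGB2HSV)
def sel(m,x0,x1,y0,y1,z0,z1):
    return m&(X[...,0]>x0)&(X[...,0]<x1)&(X[...,1]>y0)&(X[...,1]<y1)&(X[...,2]>z0)&(X[...,2]<z1)
T=np.ones((H,W),bool)
def rect(name,m):
    q=X[m][:,:2]; r=cv2.minAreaRect((q*1000).astype(np.float32)); print(name,len(q),r,'z',np.median(X[m][:,2]))
rect('hopper',sel(T,.3,.7,-.55,-.15,.12,.15))
bm=sel((hsv[...,0]<20)&(hsv[...,1]>90),.25,.6,-.12,.16,.01,.04); rect('board',bm)
for z0,z1 in((.222,.26),(.18,.205)):
    m=sel(T,.4,.75,.15,.55,z0,z1); c,l,s,ce=cv2.connectedComponentsWithStats(m.astype(np.uint8))
    for i in range(1,c):
        if s[i,4]>5: rect(f'z{z0} px{ce[i].round()}',l==i)
m=sel((hsv[...,0]>98)&(hsv[...,0]<125)&(hsv[...,1]>120),.35,.65,.28,.55,.05,.26); rect('bluetub',m)
E
python3 m.py
```

```text
hopper 1214 ((476.9065856933594, -351.7304992675781), (247.7522735595703, 245.06646728515625), 81.49774169921875) z 0.13292679268452434
board 2082 ((410.0347900390625, 52.07843017578125), (213.9708709716797, 260.6778564453125), 12.06618881225586) z 0.024439463490062985
z0.222 px[252. 171.] 53 ((619.3056640625, 257.2343444824219), (43.66748046875, 13.76999282836914), 27.716060638427734) z 0.24091292528793629
z0.222 px[206. 194.] 57 ((533.3489379882812, 413.85638427734375), (40.717559814453125, 15.11469841003418), 31.13362693786621) z 0.24038968660566296
z0.18 px[230. 183.] 812 ((552.5086669921875, 322.53466796875), (149.0604705810547, 386.0846862792969), 28.45052146911621) z 0.1963857393214299
bluetub 848 ((504.3795166015625, 396.8463439941406), (155.34091186523438, 99.27275085449219), 28.501794815063477) z 0.14090923650157006
```

Call:
{"fn": "move_arm", "kwargs": {
  "moves": "-15 -2 -42 -0.09; -30 -4 -84 -0.19; -60 -6 -125 -0.28; -100 -8 -165 -0.38; -140 -10 -200 -0.47; -180 -13 -220 -0.57; -215 -16 -220 -0.66; -250 -19 -220 -0.76; -280 -21 -220 -0.85; -305 -23 -220 -0.94",
  "grip": 1
}}

```text
clock: 1.78
position: [0.5346, 0.4128, 0.4523]
tool_rot: [3.142, 0.001, -2.638]
force: [0.1, 0.1, -0.5]
grip_width: 0.0855
```

```bash
python3 -c "
from h import *
o=bot.observe();print(o['clock'],o['position'],o['tool_rot'],o['qpos'])"
```

```text
1.7833 [0.5346091  0.41276303 0.45228986] [ 3.14151410e+00  1.32654345e-03 -2.63831700e+00] [-0.67320852  0.49718568 -0.13006803  1.08527972  0.06220071  1.56139548
  1.28589153]
```

Call:
{"fn": "move_arm", "kwargs": {
  "moves": "-40 0 0 0; -80 0 0 0; -120 0 0 0; -160 0 0 0; -200 0 0 0; -240 0 0 0; -280 0 0 0; -320 0 0 0; -360 0 0 0; -400 0 0 0"
}}

```text
clock: 2.62
position: [0.7009, 0.4764, 0.4325]
tool_rot: [3.125, 0.02, -2.67]
force: [0.1, -0.8, -0.0]
grip_width: 0.0853
```

```bash
python3 -c "
from h import *
o=bot.observe();print(o['clock'],o['position'],o['tool_rot'],o['qpos'])"
```

```text
2.6167 [0.70088948 0.47640664 0.43247185] [ 3.12452581  0.01990426 -2.67024092] [-0.71874174  1.04604207  0.74595819  0.20302836 -0.69781549  1.92024537
  1.465319  ]
```

Call:
{"fn": "move_arm", "kwargs": {
  "moves": "25 3 0 0; 60 6 10 -0.01; 100 10 30 -0.02; 135 14 60 -0.03; 160 17 90 -0.03; 175 19 115 -0.03; 183 20 130 -0.03; 183 20 130 -0.03; 183 20 130 -0.03; 183 20 130 -0.03",
  "grip": 1,
  "grip_force": 60
}}

```text
clock: 3.45
position: [0.5238, 0.4121, 0.295]
tool_rot: [3.124, 0.012, -2.641]
force: [-0.8, 0.1, 0.3]
grip_width: 0.0854
```

```bash
cat > s.py <<'E'
from h import *
np.set_printoptions(precision=4,suppress=True)
import sys
o=bot.observe();print(o['clock'],o['position'],o['tool_rot'],o['qpos'])
p=bot.grab_frame('scene' if len(sys.argv)<5 else sys.argv[4])
if len(sys.argv)>2:
    c=[int(float(x)) for x in sys.argv[2].split(',')]; k=float(sys.argv[3])
    cv2.imwrite('pics/'+sys.argv[1],cv2.resize(p['frame'][c[1]:c[3],c[0]:c[2],::-1],None,fx=k,fy=k,interpolation=2))
E
python3 s.py a1.png 330,80,460,200 5
```

```text
3.45 [0.5238 0.4121 0.295 ] [ 3.1235  0.0115 -2.6412] [-1.2314  0.6687  0.8448  1.4453 -0.5302  1.2471  1.7418]
```

View pics/a1.png

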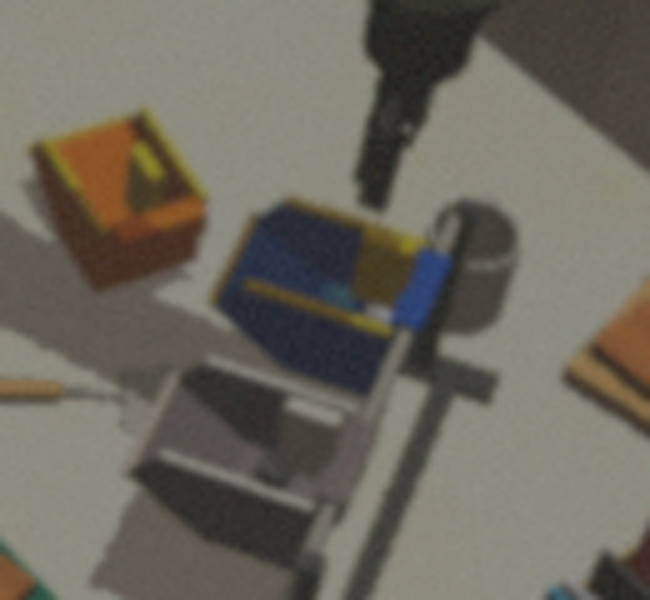

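Call:
{"fn": "move_arm", "kwargs": {
  "moves": "-2 -4 15 0; -2 -5 30 0; -2 -5 45 0; -2 -5 60 0; -2 -5 72 0; -2 -5 82 0; -2 -5 89 0; -2 -5 89 0; -2 -5 89 0; -2 -5 89 0"
}}

```text
clock: 4.33
position: [0.5353, 0.4132, 0.2118]
tool_rot: [3.124, 0.022, -2.641]
force: [-0.0, 0.3, 0.9]
grip_width: 0.0855
```

```bash
python3 s.py a2.png 150,140,280,260 5 top
```

```text
4.3333 [0.5353 0.4132 0.2118] [ 3.1243  0.0219 -2.6413] [-1.1955  0.7493  0.7897  1.5226 -0.5945  1.0935  1.8001]
```

View pics/a2.png

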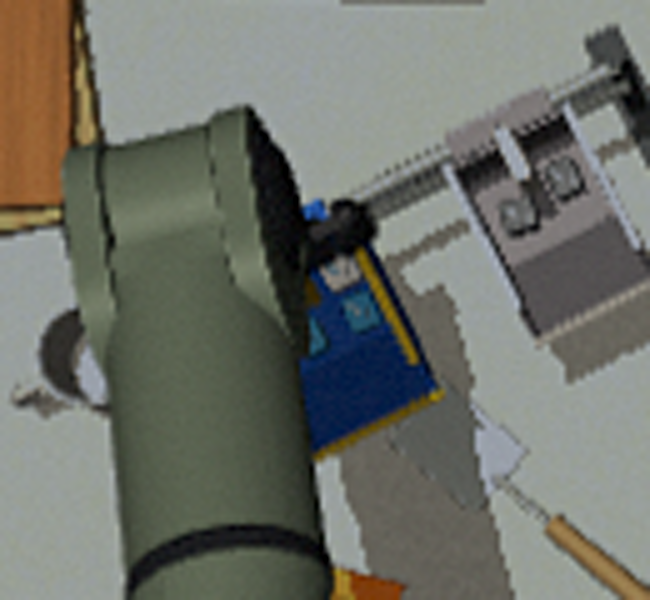

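Call:
{"fn": "move_arm", "kwargs": {
  "moves": "4 0 3 0; 7 0 6 0; 7 0 6 0; 7 0 6 0; 7 0 6 0; 7 0 6 0; 7 0 6 0; 7 0 6 0; 7 0 6 0; 7 0 6 0",
  "grip": 0,
  "grip_force": 60
}}

```text
clock: 5.22
position: [0.5289, 0.4098, 0.2053]
tool_rot: [3.124, 0.021, -2.641]
force: [-2.7, -0.7, 6.3]
grip_width: 0.0135
```

Call:
{"fn": "move_arm", "kwargs": {
  "moves": "0 0 -8 0; 0 0 -18 0; 0 0 -30 0; 0 0 -42 0; 0 0 -52 0; 10 0 -60 0; 25 0 -68 0; 45 0 -76 0; 70 0 -84 0; 100 0 -90 0"
}}

```text
clock: 6.05
position: [0.4393, 0.3587, 0.2932]
tool_rot: [3.124, 0.021, -2.641]
force: [-0.7, 1.2, -2.4]
grip_width: 0.0133
```

```bash
python3 s.py a3.png 310,40,470,180 5 scene; python3 -c "
from h import *
R0=R.from_euler('xyz',bot.observe()['tool_rot']).as_matrix();print(R0)"
```

```text
6.05 [0.4393 0.3587 0.2932] [ 3.1242  0.021  -2.6414] [-1.41    0.497   0.9185  1.7309 -0.4544  1.1127  1.7201]
[[-0.87784319 -0.47889995  0.00679498]
 [-0.47860195  0.87765969  0.02556623]
 [-0.01820734  0.01919106 -0.99965004]]
```

View pics/a3.png

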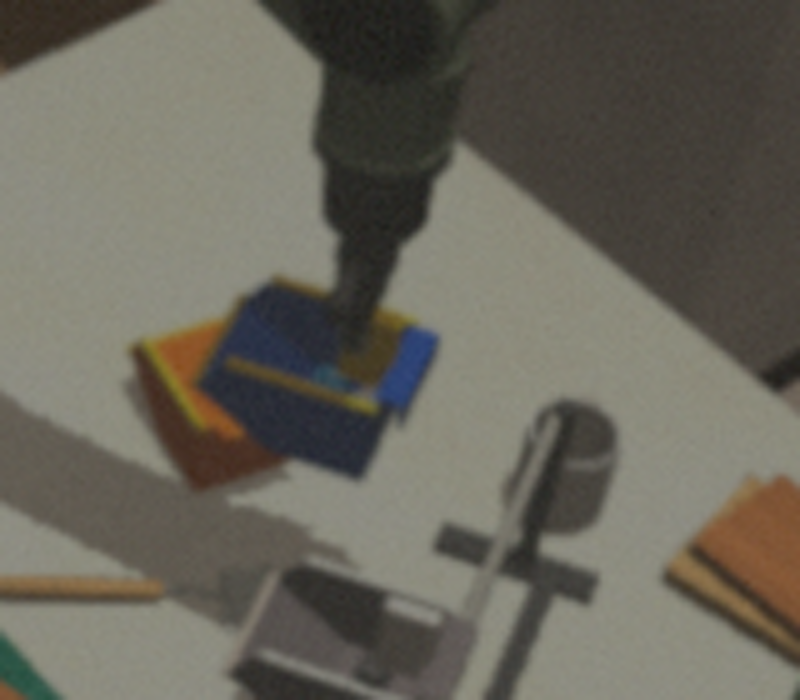

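```bash
cat > plan.py <<'E'
from h import *
import sys
def rows(way,turn=0,n=10):
    """way: list of world TCP targets (m), interpolated to n rows; turn = total tool-z turn"""
    o=bot.observe(); p0=np.array(o['position']); M=rot(o['tool_rot'])
    w=np.vstack([p0,way]); s=np.r_[0,np.cumsum(np.linalg.norm(np.diff(w,axis=0),axis=1))]
    t=np.linspace(0,1,n+1)[1:]; t=t*t*(3-2*t) if '-s' in sys.argv else t
    for k,ti in enumerate(t):
        q=np.array([np.interp(ti*s[-1],s,w[:,i]) for i in range(3)])
        d=M.T@(q-p0)*1000; print(*np.round(d).astype(int),round(turn*ti,2),end='; ')
    print()
Hc=np.array([.477,-.352]); f=np.array([.148,.989])
def hop(u,z,v=0): return [*(Hc-u*f+v*np.array([f[1],-f[0]])),z]
E
python3 -c "
from plan import *
rows([[.47,.11,.31]],.74)"
```

```text
9 -23 -2 0.07; 17 -46 -4 0.15; 26 -70 -7 0.22; 35 -93 -9 0.3; 44 -116 -11 0.37; 52 -139 -13 0.44; 61 -163 -16 0.52; 70 -186 -18 0.59; 78 -209 -20 0.67; 87 -232 -22 0.74;
```

Call:
{"fn": "move_arm", "kwargs": {
  "moves": "4 -11 -2 0.04; 13 -34 -4 0.1; 22 -58 -6 0.18; 32 -84 -8 0.27; 41 -110 -11 0.35; 51 -136 -13 0.44; 60 -161 -15 0.52; 70 -186 -18 0.6; 78 -209 -20 0.67; 87 -232 -22 0.74"
}}

```text
clock: 6.93
position: [0.4748, 0.112, 0.3093]
tool_rot: [3.114, 0.004, 2.897]
force: [-0.4, 0.6, -2.2]
grip_width: 0.0134
```

```bash
python3 -c "
from plan import *
o=bot.observe();print(o['position'],o['tool_rot'],o['qpos'],o['force'])
rows([[.48,-.15,.31]],.74)"
```

```text
[0.47483724 0.11202076 0.30929782] [3.11419806 0.00359551 2.89677834] [-1.21628406  0.4168245   1.19726708  1.89585523 -0.46111823  1.11795581
  1.48481522] [-0.40384422  0.56921695 -2.19664167]
-7 -25 -1 0.07; -14 -51 -1 0.15; -21 -76 -2 0.22; -27 -101 -3 0.3; -34 -126 -4 0.37; -41 -152 -4 0.44; -48 -177 -5 0.52; -55 -202 -6 0.59; -62 -228 -7 0.67; -69 -253 -7 0.74;
```

Call:
{"fn": "move_arm", "kwargs": {
  "moves": "-7 -25 -1 0.07; -14 -51 -1 0.15; -21 -76 -2 0.22; -27 -101 -3 0.3; -34 -126 -4 0.37; -41 -152 -4 0.44; -48 -177 -5 0.52; -55 -202 -6 0.59; -62 -228 -7 0.67; -69 -253 -7 0.74"
}}

```text
clock: 7.77
position: [0.4814, -0.1502, 0.3098]
tool_rot: [3.119, -0.015, 2.157]
force: [0.6, 0.9, -2.7]
grip_width: 0.0132
```

```bash
python3 -c "
from plan import *
o=bot.observe();print(o['position'],o['tool_rot'],o['qpos'],o['force'])
w=np.arctan2(*rot(o['tool_rot'])[:2,0][::-1]); t=w-np.deg2rad(81.5);print('turn',t)
rows([hop(35,.31)[:2]+[.31]] if 0 else [hop(.035,.30)],t)"
```

```text
[ 0.48138624 -0.1502159   0.30978175] [ 3.11878525 -0.01543126  2.15653129] [-0.6634989   0.5258349   1.27450564  1.84813712 -0.57231462  1.1943424
  1.38887176] [ 0.63902819  0.88020045 -2.7080924 ]
turn 0.7340879470214461
-19 -14 0 0.07; -38 -28 1 0.15; -58 -42 1 0.22; -77 -56 1 0.29; -96 -69 2 0.37; -115 -83 2 0.44; -134 -97 3 0.51; -153 -111 3 0.59; -173 -125 3 0.66; -192 -139 4 0.73;
```

Call:
{"fn": "move_arm", "kwargs": {
  "moves": "-19 -14 0 0.07; -38 -28 1 0.15; -58 -42 1 0.22; -77 -56 1 0.29; -96 -69 2 0.37; -115 -83 2 0.44; -134 -97 3 0.51; -158 -114 3 0.6; -178 -129 3 0.68; -192 -139 4 0.73"
}}

```text
clock: 8.6
position: [0.4723, -0.3877, 0.2996]
tool_rot: [3.135, -0.025, 1.425]
force: [0.6, 0.1, -3.1]
grip_width: 0.0127
```

```bash
python3 s.py a4.png 130,120,330,300 4 scene; python3 -c "
from plan import *
o=bot.observe();print(o['force'])
rows([hop(.035,.123)])"
```

```text
8.6 [ 0.4723 -0.3877  0.2996] [ 3.1354 -0.0255  1.4245] [-0.0796  0.7694  1.2431  1.5837 -0.7614  1.3556  1.1182]
[-3.75325852 -0.79122961 -5.11644693]
0 0 18 0.0; 0 0 35 0.0; 0 0 53 0.0; 0 -1 71 0.0; -1 -1 88 0.0; -1 -1 106 0.0; -1 -1 123 0.0; -1 -1 141 0.0; -1 -1 159 0.0; -1 -1 176 0.0;
```

View pics/a4.png

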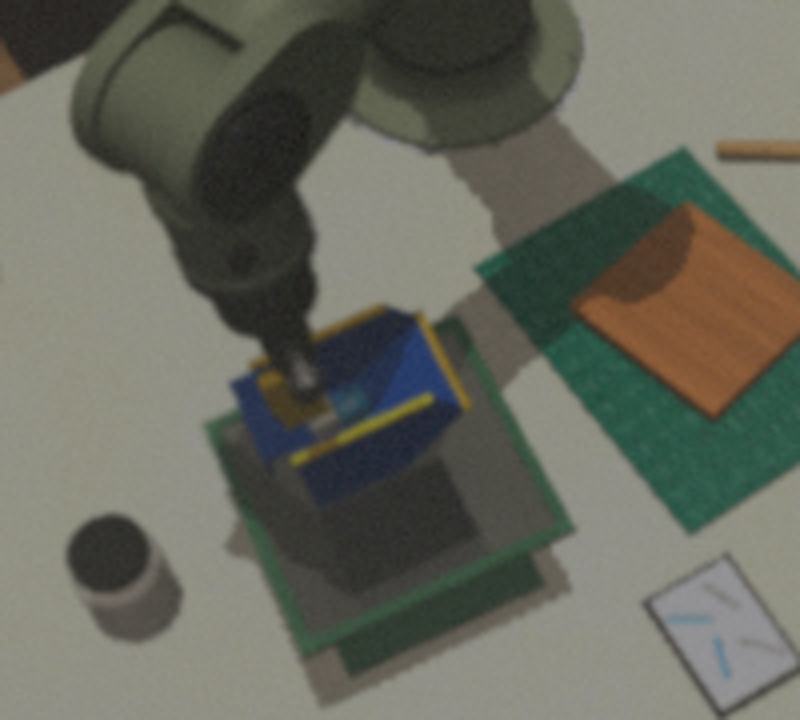

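Call:
{"fn": "move_arm", "kwargs": {
  "moves": "0 0 18 0; 0 0 36 0; 0 0 54 0; 0 -1 72 0; -1 -1 90 0; -1 -1 108 0; -1 -1 126 0; -1 -1 144 0; -1 -1 160 0; -1 -1 172 0",
  "grip_force": 20
}}

```text
clock: 9.48
position: [0.4739, -0.3815, 0.1262]
tool_rot: [3.136, -0.027, 1.432]
force: [0.8, 0.0, -2.4]
grip_width: 0.0132
```

```bash
python3 -c "
from plan import *
o=bot.observe();print(o['position'],o['tool_rot'],o['qpos'],o['force'],o['moment'])
rows([hop(.005,.124)])"
```

```text
[ 0.47387778 -0.38151071  0.12620463] [ 3.13576586 -0.02655938  1.4315208 ] [-0.02287235  0.93155183  1.06235951  1.7600658  -0.95530053  1.07532824
  1.26097956] [ 0.78697762  0.03147416 -2.39495283] [-0.06861613  0.02633463  0.0101291 ]
2 0 0 0.0; 5 0 1 0.0; 7 0 1 0.0; 10 0 1 0.0; 12 -1 1 0.0; 15 -1 2 0.0; 17 -1 2 0.0; 20 -1 2 0.0; 22 -1 3 0.0; 25 -1 3 0.0;
```

Call:
{"fn": "move_arm", "kwargs": {
  "moves": "4 0 0 0; 8 0 0 0; 12 0 0 0; 16 0 0 0; 20 0 0 0; 24 0 0 0; 28 0 0 0; 31 0 0 0; 34 0 0 0; 36 0 0 0"
}}

```text
clock: 10.32
position: [0.4776, -0.3587, 0.1352]
tool_rot: [3.127, -0.002, 1.425]
force: [-15.6, -67.0, 41.3]
grip_width: 0.0128
```

```bash
python3 s.py a5.png 150,150,310,290 5 scene; python3 -c "
from plan import *
o=bot.observe();print(o['force'],o['moment'])"
```

```text
10.3167 [ 0.4776 -0.3587  0.1352] [ 3.1267 -0.0025  1.425 ] [-0.094   0.9089  1.0898  1.8038 -0.9542  1.048   1.2303]
[-14.39992158 -59.87818642  37.13353116] [-12.36070321   3.4605074   -0.02501696]
```

View pics/a5.png

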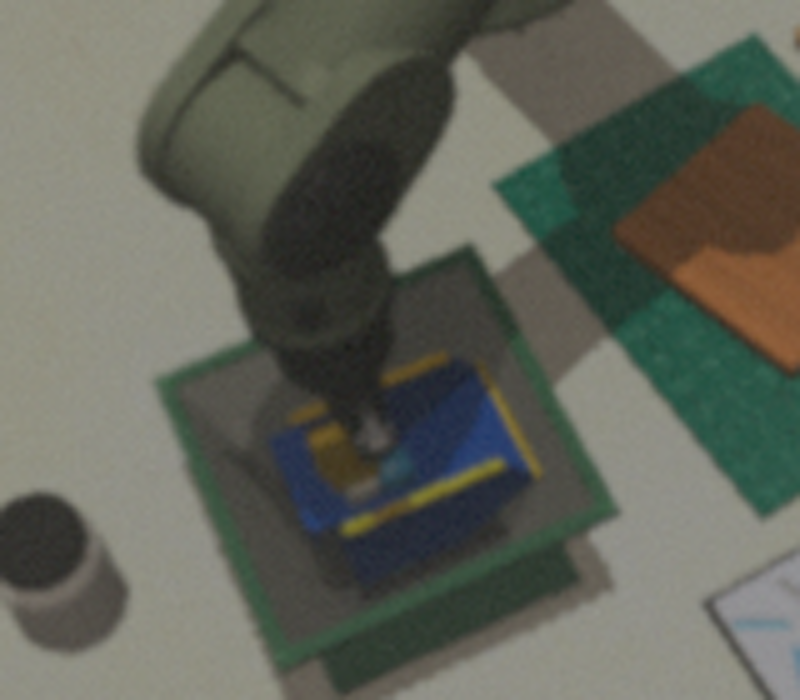

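```bash
python3 -c "
from plan import *
rows([hop(.035,.14),hop(.035,.25),hop(.088,.25)])"
```

```text
-19 -1 -3 0.0; -28 -1 -14 0.0; -28 -1 -33 0.0; -28 -1 -53 0.0; -28 -1 -72 0.0; -28 0 -91 0.0; -28 0 -110 0.0; -43 0 -115 0.0; -62 0 -115 0.0; -81 0 -115 0.0;
```

Call:
{"fn": "move_arm", "kwargs": {
  "moves": "-15 0 0 0; -30 -1 -5 0; -42 -1 -20 0; -42 -1 -40 0; -42 -1 -60 0; -42 0 -82 0; -42 0 -104 0; -55 0 -120 0; -75 0 -124 0; -94 0 -124 0"
}}

```text
clock: 11.2
position: [0.4657, -0.4427, 0.2526]
tool_rot: [3.132, -0.025, 1.434]
force: [-0.0, 0.4, -2.8]
grip_width: 0.0128
```

```bash
python3 s.py a6.png 150,130,310,270 5 scene; python3 -c "
from plan import *
o=bot.observe();print(o['force'],o['moment'],o['grip_width'])
rows([hop(.088,.225)])"
```

```text
11.2 [ 0.4657 -0.4427  0.2526] [ 3.1322 -0.0248  1.4336] [ 0.0586  0.8392  1.1637  1.5548 -0.8117  1.3026  1.2049]
[-4.93315171 -0.24823171 -4.77394977] [-0.22099763  0.43561908  0.01262108] 0.013574738771085618
1 0 3 0.0; 1 0 5 0.0; 2 0 8 0.0; 2 0 11 0.0; 3 -1 14 0.0; 4 -1 16 0.0; 4 -1 19 0.0; 5 -1 22 0.0; 6 -1 24 0.0; 6 -1 27 0.0;
```

View pics/a6.png

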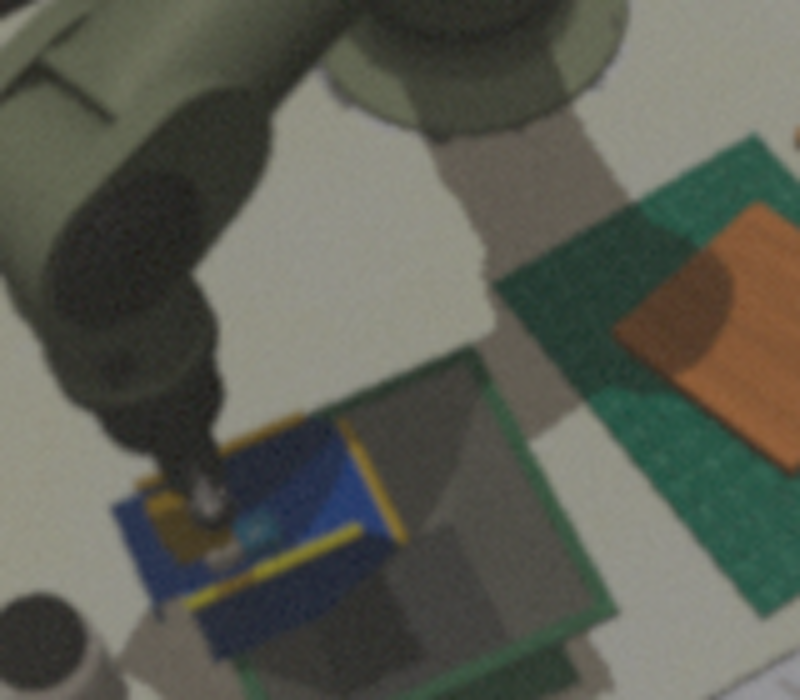

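Call:
{"fn": "move_arm", "kwargs": {
  "moves": "3 0 12 0; 5 0 22 0; 6 0 28 0; 10 0 31 0; 15 0 34 0; 19 0 36 0; 23 0 38 0; 27 0 40 0; 30 0 41 0; 32 0 42 0"
}}

```text
clock: 12.08
position: [0.4705, -0.4087, 0.2094]
tool_rot: [3.134, -0.025, 1.434]
force: [-0.7, 0.4, 10.0]
grip_width: 0.0135
```

```bash
cat > tilt.py <<'E'
from plan import *
np.set_printoptions(precision=3,suppress=True)
o=bot.observe(); P=np.array(o['position']); print('t',round(o['clock'],2),P,'F',o['force'],'w',round(o['grip_width'],4),'q7',round(o['qpos'][6],2),'rot',np.array(o['tool_rot']))
e=P[:2]-Hc; print('u',-e@f,'v',e@np.array([f[1],-f[0]]))
p=bot.grab_frame('scene'); H,W=p['z_map'].shape
uu,vv=np.meshgrid(np.arange(W),np.arange(H))
n=cv2.undistortPoints(np.stack([uu,vv],-1).reshape(-1,1,2).astype(float),p['K'],np.array(p['dist'],float)).reshape(H,W,2)
X=np.array(p['eye'])+(np.concatenate([n[...,:1],-n[...,1:],-np.ones((H,W,1))],-1)@rot(p['attitude']).T)*p['z_map'][...,None]
hsv=cv2.cvtColor(p['frame'],cv2.COLOR_RGB2HSV)
d=np.linalg.norm(X-P,axis=-1)<.2
g=rot(o['tool_rot'])[:2,0]; g/=np.linalg.norm(g)
def uvz(m): q=X[m]; e=q[:,:2]-P[:2]; return np.stack([-e@g,e@np.array([g[1],-g[0]]),q[:,2]],1)
y=uvz(d&(hsv[...,0]>18)&(hsv[...,0]<33)&(hsv[...,1]>110)&(hsv[...,2]>60))
b=uvz(d&(hsv[...,0]>100)&(hsv[...,0]<128)&(hsv[...,1]>120))
for s in(-1,1):
    k=y[np.abs(y[:,1]-s*.047)<.008]
    if len(k)>8:
        i=k[:,0]>-.06; c=np.polyfit(k[:,0],k[:,2],1); print('rim side',s,len(k),'u',k[:,0].min(),k[:,0].max(),'slope deg',np.degrees(np.arctan(c[0])))
print('blue u',np.percentile(b[:,0],[2,98]),'z',np.percentile(b[:,2],[2,98]),len(b))
E
python3 tilt.py
```

```text
t 12.08 [ 0.47  -0.409  0.209] F [-0.707  0.437  9.99 ] w 0.0135 q7 1.21 rot [ 3.134 -0.025  1.434]
u 0.05708806799100466 v 0.0019635307143228975
rim side -1 38 u -0.08327152150873163 0.03883886158095537 slope deg 17.862845503898345
rim side 1 76 u -0.08405480296401681 0.041480102354605655 slope deg 21.915012896750852
blue u [-0.074  0.054] z [0.117 0.222] 229
```

Call:
{"fn": "move_arm", "kwargs": {
  "moves": "5 0 3 0; 10 0 6 0; 15 0 9 0; 20 0 13 0; 24 0 17 0; 28 0 21 0; 32 0 25 0; 36 0 29 0; 39 0 33 0; 41 0 36 0"
}}

```text
clock: 12.97
position: [0.4764, -0.3665, 0.1735]
tool_rot: [3.135, -0.027, 1.434]
force: [-0.3, 0.5, -1.7]
grip_width: 0.013
```

```bash
python3 tilt.py
```

```text
t 12.97 [ 0.476 -0.366  0.173] F [-0.29   0.507 -1.719] w 0.013 q7 1.21 rot [ 3.135 -0.027  1.434]
u 0.014388662999088532 v 0.0015804177596517733
rim side -1 24 u -0.05942419949146451 0.04331948295142745 slope deg 44.10067319737842
rim side 1 47 u -0.049609064764800065 0.044511654574434824 slope deg 37.69121010342407
blue u [-0.04   0.088] z [0.081 0.206] 278
```

Call:
{"fn": "move_arm", "kwargs": {
  "moves": "0 0 -10 0; 0 0 -20 0; -6 0 -22 0; -12 0 -20 0; -12 0 -14 0; -9 0 -9 0; -6 0 -4 0; -3 0 1 0; 0 0 6 0; 3 0 11 0"
}}

```text
clock: 13.85
position: [0.4767, -0.3642, 0.1624]
tool_rot: [3.135, -0.027, 1.432]
force: [1.1, 5.9, 8.1]
grip_width: 0.0135
```

```bash
python3 tilt.py; python3 s.py a7.png 150,130,310,270 5 scene
```

```text
t 13.85 [ 0.477 -0.364  0.162] F [1.118 5.891 8.094] w 0.0135 q7 1.22 rot [ 3.135 -0.027  1.432]
u 0.01208619350832036 v 0.0015191589175369128
rim side 1 33 u -0.03177068087547437 0.04254742766644296 slope deg 49.37127853278312
blue u [-0.011  0.1  ] z [0.071 0.206] 338
13.9 [ 0.4767 -0.3633  0.1615] [ 3.1357 -0.0275  1.4329] [-0.0786  0.8848  1.1101  1.7615 -0.9111  1.119   1.2154]
```

View pics/a7.png

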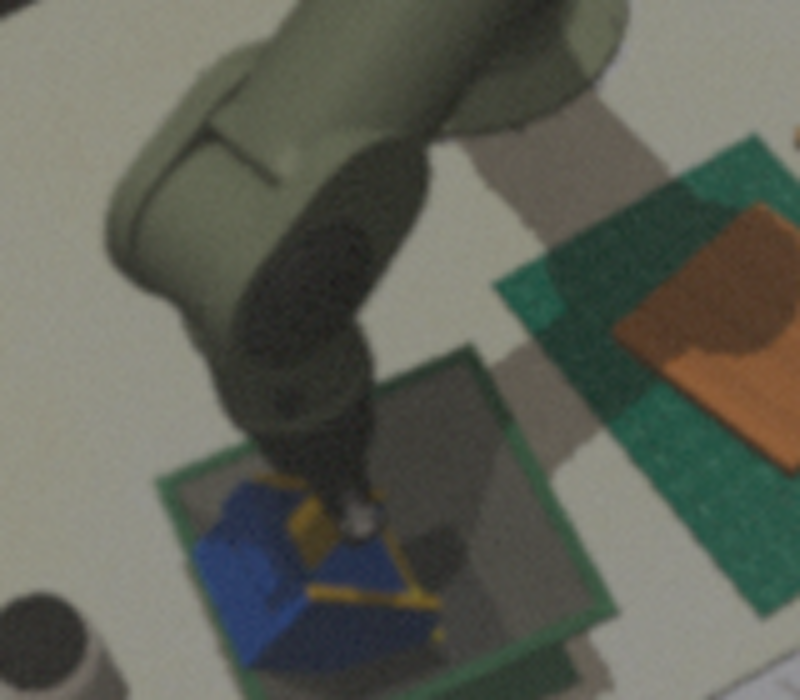

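Call:
{"fn": "move_arm", "kwargs": {
  "moves": "2 0 4 0; 4 0 7 0; 6 0 10 0; 7 0 14 0; 9 0 18 0; 10 0 22 0; 11 0 26 0; 12 0 29 0; 12 0 29 0; 12 0 29 0"
}}

```text
clock: 14.78
position: [0.4785, -0.3508, 0.1333]
tool_rot: [3.136, -0.028, 1.433]
force: [1.7, 7.8, 4.6]
grip_width: 0.0127
```

```bash
python3 tilt.py
```

```text
t 14.78 [ 0.478 -0.351  0.133] F [1.741 7.848 4.617] w 0.0127 q7 1.23 rot [ 3.136 -0.028  1.433]
u -0.0014530186492125372 v 0.0012895777766864553
rim side 1 19 u -0.021853398133145737 0.040558557950039216 slope deg 58.201467126814215
blue u [0.055 0.104] z [0.123 0.183] 345
```

Call:
{"fn": "move_arm", "kwargs": {
  "moves": "4 0 0 0; 8 0 -4 0; 12 0 -14 0; 16 0 -26 0; 20 0 -40 0; 24 0 -54 0; 28 0 -68 0; 30 0 -82 0; 30 0 -94 0; 30 0 -100 0",
  "grip_force": 60
}}

```text
clock: 15.67
position: [0.4818, -0.3253, 0.2371]
tool_rot: [3.133, -0.025, 1.432]
force: [0.4, 0.4, -3.1]
grip_width: 0.0134
```

```bash
python3 tilt.py; python3 - <<'E'
from h import *
p=bot.grab_frame('scene'); q=bot.grab_frame('top')
for l in('offcut1','offcut2','offcut3','offcut4'):
    print(l,[(np.round(r['at']).tolist(),round(r['conf'],2),np.round(world(p,r['at']),3).tolist()) for r in bot.search_frame(p,l)[:5]])
a=cv2.resize(p['frame'][150:270,150:310],None,fx=3.5,fy=3.5,interpolation=2);b=cv2.resize(q['frame'][165:275,360:480],None,fx=3.5,fy=3.5,interpolation=2)
W=max(a.shape[1],b.shape[1]); 
im=np.zeros((max(a.shape[0],b.shape[0]),a.shape[1]+b.shape[1],3),np.uint8); im[:a.shape[0],:a.shape[1]]=a; im[:b.shape[0],a.shape[1]:]=b
cv2.imwrite('pics/a8.png',cv2.resize(im,None,fx=.8,fy=.8)[:,:,::-1])
E
```

```text
t 15.67 [ 0.482 -0.325  0.237] F [ 0.416  0.371 -3.141] w 0.0134 q7 1.11 rot [ 3.133 -0.025  1.432]
u -0.027145741286278526 v 0.0007577573434138467
rim side 1 23 u -0.02282614246141017 0.04050006091596494 slope deg 55.53259225925528
blue u [0.051 0.103] z [0.227 0.288] 403
offcut1 [([310.0, 278.0], 0.52, [0.724, -0.173, 0.01]), ([230.0, 227.0], 0.43, [0.473, -0.32, 0.165])]
offcut2 [([310.0, 278.0], 0.52, [0.724, -0.173, 0.01]), ([230.0, 227.0], 0.43, [0.473, -0.32, 0.165])]
offcut3 [([310.0, 278.0], 0.52, [0.724, -0.173, 0.01]), ([230.0, 227.0], 0.43, [0.473, -0.32, 0.165])]
offcut4 [([310.0, 278.0], 0.52, [0.724, -0.173, 0.01]), ([230.0, 227.0], 0.43, [0.473, -0.32, 0.165])]
```

View pics/a8.png

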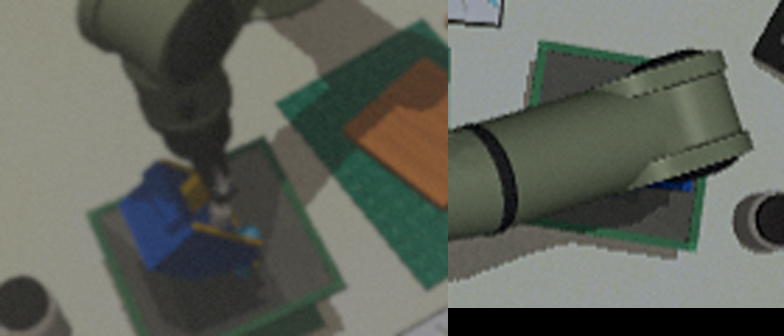

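```bash
cat > cy.py <<'E'
import runpy; globals().update(runpy.run_path('tilt.py'))
m=((hsv[...,0]>84)&(hsv[...,0]<103)&(hsv[...,1]>70)&(hsv[...,2]>70)&(np.linalg.norm(X-P,axis=-1)<.25)).astype(np.uint8)
c,l,s,ce=cv2.connectedComponentsWithStats(m)
for i in range(1,c):
    if s[i,4]>3: print('cyan',ce[i].round(),s[i,4],np.nanmedian(X[l==i],axis=0))
# thin profile of tub
E
python3 cy.py
```

```text
t 16.02 [ 0.481 -0.325  0.234] F [-0.611  0.091 -2.285] w 0.0135 q7 1.11 rot [ 3.136 -0.026  1.432]
u -0.027479734717368292 v 0.00018559635925982808
rim side 1 30 u -0.022268731400239286 0.04029921239888757 slope deg 56.28420611552762
blue u [0.05  0.104] z [0.225 0.286] 394
cyan [238. 249.] 31 [ 0.489 -0.323  0.039]
```

Call:
{"fn": "move_arm", "kwargs": {
  "moves": "0 0 20 0; 0 0 0 0; 0 0 20 0; 0 0 0 0; 10 0 20 0; -10 0 0 0; 10 0 15 0; -10 0 0 0; 0 0 0 0; 0 0 0 0"
}}

```text
clock: 16.9
position: [0.4815, -0.3247, 0.235]
tool_rot: [3.135, -0.026, 1.432]
force: [0.3, 1.2, -3.0]
grip_width: 0.0131
```

```bash
python3 cy.py
```

```text
t 16.9 [ 0.482 -0.325  0.235] F [ 0.284  1.196 -2.95 ] w 0.0131 q7 1.11 rot [ 3.135 -0.026  1.432]
u -0.027705258395757014 v 0.0004160099660795507
rim side 1 34 u -0.02189692264921682 0.040887721058482845 slope deg 55.00125654216668
blue u [0.008 0.103] z [0.147 0.286] 408
cyan [235. 250.] 30 [ 0.49  -0.332  0.039]
```

Call:
{"fn": "move_arm", "kwargs": {
  "moves": "0 0 15 0; -5 0 30 0; -18 0 42 0; -32 0 42 0; -44 0 42 0; -52 0 41 0; -60 0 35 0; -67 0 29 0; -74 0 23 0; -80 0 19 0",
  "grip_force": 20
}}

```text
clock: 17.78
position: [0.4707, -0.4044, 0.2149]
tool_rot: [3.134, -0.026, 1.432]
force: [-0.2, -0.4, -1.0]
grip_width: 0.0131
```

```bash
python3 cy.py
```

```text
t 17.78 [ 0.471 -0.404  0.215] F [-0.19  -0.359 -1.035] w 0.0131 q7 1.2 rot [ 3.134 -0.026  1.432]
u 0.05277560192235254 v 0.0015177450348450798
rim side 1 31 u -0.02416759196710124 0.041063015794832965 slope deg 55.02261950439753
blue u [0.004 0.101] z [0.124 0.266] 364
cyan [235. 247.] 74 [ 0.479 -0.327  0.039]
```

Call:
{"fn": "move_arm", "kwargs": {
  "moves": "0 0 -10 0; 14 0 -10 0; 28 0 -5 0; 28 0 12 0; 18 0 13 0; 9 0 10 0; 0 0 5 0; -8 0 0 0; -14 0 -2 0; -20 0 -4 0"
}}

```text
clock: 18.67
position: [0.4674, -0.4249, 0.2184]
tool_rot: [3.134, -0.026, 1.431]
force: [-0.9, 0.1, -2.0]
grip_width: 0.0129
```

```bash
python3 cy.py
```

```text
t 18.67 [ 0.467 -0.425  0.218] F [-0.916  0.144 -2.034] w 0.0129 q7 1.21 rot [ 3.134 -0.026  1.431]
u 0.07355283605703884 v 0.0013463328032768194
rim side 1 36 u -0.024552456455117846 0.03925406722285399 slope deg 54.16977451254333
blue u [0.002 0.101] z [0.131 0.268] 379
cyan [235. 247.] 75 [ 0.482 -0.327  0.039]
```

```bash
cat >> tilt.py <<'E'
rng=np.random.default_rng(0); c=b.copy()
for k in range(3):
    best=None
    if len(c)<40: break
    for _ in range(400):
        q=c[rng.choice(len(c),3,False)]; nn=np.cross(q[1]-q[0],q[2]-q[0]); L=np.linalg.norm(nn)
        if L<1e-6: continue
        nn/=L; i=np.abs((c-q[0])@nn)<.003
        if best is None or i.sum()>best[0].sum(): best=(i,nn)
    i,_=best; q=c[i]; m0=q.mean(0); nn=np.linalg.svd(q-m0)[2][2]; nn*=np.sign(nn[2])
    print('plane n(u,v,z)',nn,'mean rel pivot',m0-[0,0,P[2]+.019],'cnt',i.sum(),'u',q[:,0].min(),q[:,0].max(),'z',q[:,2].min(),q[:,2].max()); c=c[~i]
E
python3 tilt.py
```

```text
t 18.72 [ 0.467 -0.426  0.218] F [-2.666  0.054 -1.824] w 0.0134 q7 1.21 rot [ 3.134 -0.025  1.431]
u 0.07437958630360246 v 0.001166263038054781
rim side 1 40 u -0.025471143803341506 0.03842613759424133 slope deg 53.72012428577915
blue u [0.005 0.101] z [0.13 0.27] 371
plane n(u,v,z) [ 0.583 -0.011  0.813] mean rel pivot [ 0.083  0.011 -0.013] cnt 238 u 0.047871117119129475 0.10243928140701358 z 0.20883125816090153 0.25195038334622244
plane n(u,v,z) [ 0.774 -0.024  0.632] mean rel pivot [0.068 0.014 0.019] cnt 59 u 0.05352651459943322 0.10155057362763772 z 0.2164578314310912 0.27297230725329413
plane n(u,v,z) [ 0.575 -0.001  0.818] mean rel pivot [ 0.075  0.02  -0.012] cnt 37 u 0.049224858467399886 0.09606899898366637 z 0.21108295859609183 0.24358735168950618
```

Call:
{"fn": "move_arm", "kwargs": {
  "moves": "22 0 -7 0; 45 0 -7 0; 45 0 28 0; 35 0 28 0; 28 0 26 0; 21 0 22 0; 14 0 18 0; 7 0 14 0; 0 0 11 0; -7 0 9 0"
}}

```text
clock: 19.6
position: [0.4673, -0.4302, 0.2094]
tool_rot: [3.134, -0.028, 1.433]
force: [2.0, 8.0, 10.2]
grip_width: 0.0131
```

```bash
python3 cy.py
```

```text
t 19.6 [ 0.467 -0.43   0.209] F [ 2.001  8.034 10.211] w 0.0131 q7 1.23 rot [ 3.134 -0.028  1.433]
u 0.07876732460029932 v 0.002023220360512329
rim side -1 24 u -0.06949314516947853 0.034569568358018575 slope deg 30.466342956387802
rim side 1 68 u -0.06806556035747924 0.039233409983168266 slope deg 32.15654394925415
blue u [-0.059  0.069] z [0.123 0.192] 189
plane n(u,v,z) [ 0.131 -0.053  0.99 ] mean rel pivot [-0.033 -0.015 -0.097] cnt 115 u -0.060290975971806486 0.006807012258483778 z 0.12401609519821899 0.13732316611189432
plane n(u,v,z) [ 0.116 -0.039  0.993] mean rel pivot [-0.036 -0.016 -0.102] cnt 47 u -0.06063103052940374 0.008115932610090724 z 0.12077451521286364 0.1317115665624069
cyan [235. 247.] 72 [ 0.48  -0.327  0.039]
```

Call:
{"fn": "move_arm", "kwargs": {
  "moves": "-4 0 -1 0; -8 0 -2 0; -12 0 -3 0; -16 0 -4 0; -20 0 -4 0; -24 0 -4 0; -28 0 -4 0; -32 0 -4 0; -36 0 -4 0; -40 0 -4 0"
}}

```text
clock: 20.48
position: [0.4614, -0.4703, 0.2123]
tool_rot: [3.134, -0.027, 1.432]
force: [2.5, 5.5, 7.1]
grip_width: 0.0126
```

```bash
python3 cy.py; python3 -c "
from h import *
p=bot.grab_frame('scene'); cv2.imwrite('pics/a9.png',cv2.resize(p['frame'][150:290,150:310,::-1],None,fx=5,fy=4.2,interpolation=2))"
```

```text
t 20.48 [ 0.461 -0.47   0.212] F [2.463 5.544 7.066] w 0.0126 q7 1.25 rot [ 3.134 -0.027  1.432]
u 0.11931594155474057 v 0.0021027295694556396
rim side -1 40 u -0.10274041300078145 0.027795045427003992 slope deg 10.080427679032706
rim side 1 84 u -0.10191238217101968 0.032757942781354514 slope deg 12.676130288254546
blue u [-0.093  0.04 ] z [0.132 0.225] 268
plane n(u,v,z) [ 0.411 -0.053  0.91 ] mean rel pivot [-0.063 -0.014 -0.081] cnt 157 u -0.0931665641894221 -0.014520388779870856 z 0.12726213945479703 0.16740413283525024
plane n(u,v,z) [0.545 0.149 0.825] mean rel pivot [-0.069 -0.011 -0.08 ] cnt 43 u -0.09351797582503402 -0.03205171766926261 z 0.13153704798111576 0.1695149122374815
plane n(u,v,z) [ 0.246 -0.291  0.924] mean rel pivot [-0.04  -0.015 -0.086] cnt 27 u -0.08860214918625847 0.00016393511963777555 z 0.13361329853987014 0.16786879764336438
cyan [235. 247.] 69 [ 0.481 -0.328  0.039]
```

View pics/a9.png

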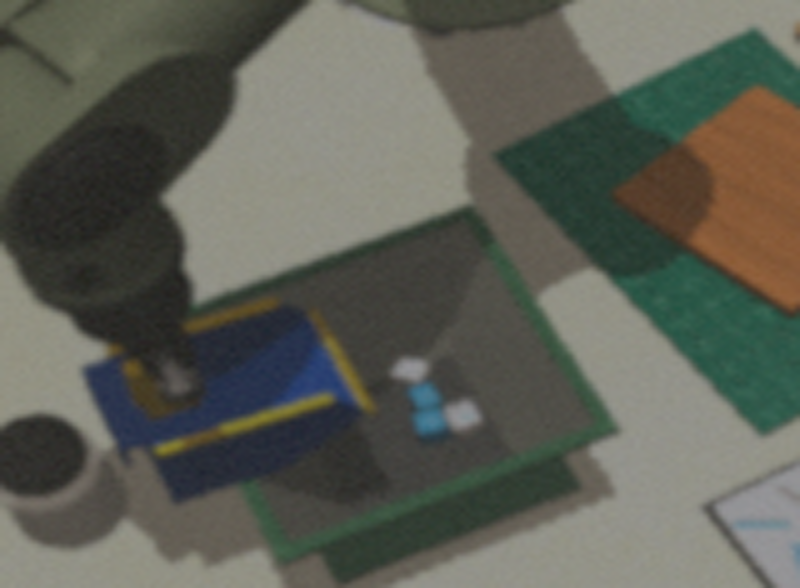

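All four offcuts are in the hopper, around (410–463, 370–420) in the crop, and the tub is empty at about 11° tilt. I'll finish righting it on the rim and lift it clear.

Call:
{"fn": "move_arm", "kwargs": {
  "moves": "-4 0 0 0; -8 0 1 0; -12 0 2 0; -16 0 2 0; -19 0 2 0; -20 0 2 0; -20 0 2 0; -20 0 -8 0; -20 0 -22 0; -20 0 -40 0"
}}

```text
clock: 21.42
position: [0.4577, -0.4911, 0.2518]
tool_rot: [3.136, -0.026, 1.432]
force: [0.7, 0.5, -1.3]
grip_width: 0.0133
```

```bash
python3 tilt.py|head -8; python3 - <<'E'
from plan import *
exec(open('m.py').read().split("rect('hopper'")[0])
bm=sel((hsv[...,0]<20)&(hsv[...,1]>90),.25,.6,-.12,.16,.015,.035).astype(np.uint8)
bm=cv2.morphologyEx(bm,cv2.MORPH_OPEN,np.ones((5,5))); c,l,s,ce=cv2.connectedComponentsWithStats(bm); i=1+s[1:,4].argmax(); rect('board',l==i)
E
```

```text
t 21.42 [ 0.458 -0.491  0.252] F [ 0.71   0.542 -1.291] w 0.0133 q7 1.23 rot [ 3.136 -0.026  1.432]
u 0.14041199099260585 v 0.0014959232424510954
rim side -1 26 u -0.10874930524453284 -0.01966600132270844 slope deg 15.511564011589764
rim side 1 92 u -0.11124510682568246 0.03016382411934224 slope deg 8.506368022273653
blue u [-0.099  0.037] z [0.174 0.258] 259
plane n(u,v,z) [ 0.458 -0.011  0.889] mean rel pivot [-0.068 -0.013 -0.075] cnt 148 u -0.1002643636098449 -0.021020021576554585 z 0.1732515011102549 0.21506212204405495
plane n(u,v,z) [ 0.601 -0.007  0.799] mean rel pivot [-0.074 -0.013 -0.071] cnt 55 u -0.09947045285938272 -0.037139184160609316 z 0.17346070147433346 0.22039973483684605
plane n(u,v,z) [ 0.22  -0.392  0.893] mean rel pivot [-0.031 -0.016 -0.085] cnt 28 u -0.09865026910400468 0.0192746278997536 z 0.17608590435562643 0.21650386355377838
board 374 ((423.6025390625, 52.89432907104492), (111.4823989868164, 78.6671142578125), 11.919452667236328) z 0.024185122827799166
```

```bash
python3 -c "
from plan import *
rows([[.458,-.49,.28],[.455,-.26,.30]],-.1); "
```

```text
3 0 -25 -0.01; 28 -4 -27 -0.02; 54 -8 -29 -0.03; 79 -12 -30 -0.04; 104 -16 -32 -0.05; 130 -19 -34 -0.06; 155 -23 -35 -0.07; 180 -27 -37 -0.08; 205 -31 -39 -0.09; 231 -35 -40 -0.1;
```

Call:
{"fn": "move_arm", "kwargs": {
  "moves": "1 0 -14 -0.01; 12 -2 -26 -0.02; 38 -6 -29 -0.03; 64 -10 -31 -0.04; 92 -14 -33 -0.05; 122 -18 -35 -0.06; 150 -22 -36 -0.07; 178 -27 -37 -0.08; 205 -31 -39 -0.09; 231 -35 -40 -0.1",
  "grip_force": 60
}}

```text
clock: 22.35
position: [0.4546, -0.2563, 0.2972]
tool_rot: [3.132, -0.026, 1.534]
force: [1.3, 0.4, -1.9]
grip_width: 0.0129
```

```bash
python3 -c "
from plan import *
o=bot.observe();print(o['position'],o['qpos'])
rows([[.44,0,.26]],-.2); "
```

```text
[ 0.45461712 -0.25629734  0.29723824] [-0.42332225  0.65061868  1.34065974  1.82012786 -0.69665829  1.25321033
  1.08927777]
25 -2 4 -0.02; 51 -5 9 -0.04; 76 -7 13 -0.06; 102 -10 17 -0.08; 127 -12 22 -0.1; 153 -15 26 -0.12; 178 -17 31 -0.14; 204 -20 35 -0.16; 229 -22 39 -0.18; 255 -25 44 -0.2;
```

Call:
{"fn": "move_arm", "kwargs": {
  "moves": "25 -2 4 -0.02; 51 -5 9 -0.04; 76 -7 13 -0.06; 102 -10 17 -0.08; 127 -12 22 -0.1; 153 -15 26 -0.12; 180 -17 31 -0.14; 208 -20 35 -0.16; 234 -22 39 -0.18; 255 -25 44 -0.2"
}}

```text
clock: 23.18
position: [0.4398, 0.0009, 0.2592]
tool_rot: [3.127, -0.025, 1.735]
force: [0.2, -0.0, -2.5]
grip_width: 0.0134
```

```bash
python3 tilt.py|head -6; python3 -c "
from plan import *
o=bot.observe();print(o['qpos'])
rows([[.44,0,.125]])
p=bot.grab_frame('scene')
for l in ('board',): print([(r['at'],r['conf'],world(p,r['at'],z=.023)) for r in bot.pinpoint(p,l)[:2]])"
```

```text
t 23.18 [0.44  0.001 0.259] F [ 0.227 -0.037 -2.505] w 0.0134 q7 0.78 rot [ 3.127 -0.025  1.735]
u -0.34347681986714446 v -0.08897112152204727
rim side -1 17 u -0.01020522664448745 0.031421784718611255 slope deg -0.20329797447162884
rim side 1 54 u -0.10814138054713508 0.028938898515069506 slope deg 5.306413394248605
blue u [-0.1    0.053] z [0.183 0.27 ] 249
plane n(u,v,z) [ 0.574 -0.073  0.816] mean rel pivot [-0.074 -0.003 -0.072] cnt 96 u -0.10286773784964581 -0.039920347407484166 z 0.1817432518683233 0.22649548753835602
[-1.09776204  0.54079743  1.38766195  2.07108651 -0.65246263  1.06391878
  0.78396445]
-1 0 13 0.0; -2 0 27 0.0; -2 -1 40 0.0; -3 -1 53 0.0; -4 -1 66 0.0; -5 -1 80 0.0; -5 -1 93 0.0; -6 -1 106 0.0; -7 -2 120 0.0; -8 -2 133 0.0; 
[([307.6, 198.6], 0.56, array([0.45895261, 0.01109062, 0.023     ])), ([232.4, 255.2], 0.45, array([ 0.49431473, -0.34881109,  0.023     ]))]
```

Call:
{"fn": "move_arm", "kwargs": {
  "moves": "-1 0 20 0; -2 0 40 0; -3 -1 60 0; -4 -1 80 0; -5 -1 98 0; -6 -1 113 0; -7 -2 125 0; -8 -2 134 0; -8 -2 140 0; -8 -2 142 0"
}}

```text
clock: 24.17
position: [0.4411, -0.0064, 0.1164]
tool_rot: [3.128, -0.023, 1.732]
force: [0.4, -0.7, -2.0]
grip_width: 0.0133
```

Call:
{"fn": "move_arm", "kwargs": {
  "moves": "0 0 2 0; 0 0 4 0; 0 0 6 0; 0 0 8 0; 0 0 10 0; 0 0 11 0; 0 0 12 0; 0 0 13 0; 0 0 14 0; 0 0 14 0",
  "grip_force": 20
}}

```text
clock: 25.0
position: [0.4412, -0.0057, 0.1024]
tool_rot: [3.128, -0.023, 1.732]
force: [1.1, -0.3, -1.5]
grip_width: 0.0133
```

```bash
python3 tilt.py|head -7;python3 -c "
from h import *
print(bot.observe()['qpos'])"
```

```text
t 25.0 [ 0.441 -0.006  0.102] F [ 1.135 -0.338 -1.544] w 0.0133 q7 1.05 rot [ 3.128 -0.023  1.732]
u -0.3371836547409889 v -0.08668936347781347
rim side -1 19 u -0.014876016880384178 0.031200302729711377 slope deg 14.32825735857922
rim side 1 46 u -0.10376078003069586 0.03317545685392872 slope deg 4.165578238538697
blue u [-0.1    0.052] z [0.025 0.115] 242
plane n(u,v,z) [-0.327  0.013  0.945] mean rel pivot [-0.004  0.002 -0.03 ] cnt 80 u -0.10080783186755846 0.05429972709570763 z 0.05674354379208535 0.11305441777886927
plane n(u,v,z) [ 0.54  -0.107  0.835] mean rel pivot [-0.072 -0.002 -0.071] cnt 66 u -0.10014052754262522 -0.028874506266057795 z 0.023844079009770036 0.0708737025509878
[-0.79636457  0.71000205  0.98942154  2.21597133 -0.98376374  0.74761759
  1.0501665 ]
```

No contact yet, so I'll press on gently.

Call:
{"fn": "move_arm", "kwargs": {
  "moves": "0 0 1 0; 0 0 2 0; 0 0 3 0; 0 0 4 0; 0 0 5 0; 0 0 6 0; 0 0 7 0; 0 0 8 0; 0 0 8 0; 0 0 8 0"
}}

```text
clock: 25.88
position: [0.443, -0.0069, 0.0967]
tool_rot: [3.123, -0.023, 1.731]
force: [-9.2, -2.9, 72.6]
grip_width: 0.0131
```

```bash
python3 tilt.py|head -7
```

```text
t 25.88 [ 0.443 -0.007  0.097] F [-9.16  -2.873 72.557] w 0.0131 q7 1.07 rot [ 3.123 -0.023  1.731]
u -0.33631627761625005 v -0.08469872973429451
rim side -1 20 u -0.01568513251474659 0.03593780022315168 slope deg 15.916767808635461
rim side 1 42 u -0.10985282093532588 0.028751791106262418 slope deg 3.164922089782131
blue u [-0.101  0.05 ] z [0.023 0.111] 241
plane n(u,v,z) [0.573 0.021 0.819] mean rel pivot [-0.075 -0.006 -0.066] cnt 84 u -0.10068138873180119 -0.03443765792747747 z 0.01977497992734567 0.06682388767570369
plane n(u,v,z) [-0.333  0.038  0.942] mean rel pivot [ 0.008  0.007 -0.022] cnt 58 u -0.10349759860541462 0.05126294107894275 z 0.054341819367389244 0.1108457904314315
```

Call:
{"fn": "move_arm", "kwargs": {
  "moves": "0 0 -1 0; 0 0 -2 0; 0 0 -3 0; 0 0 -4 0; 0 0 -5 0; 0 0 -5 0; 0 0 -5 0; 0 0 -5 0; 0 0 -5 0; 0 0 -5 0"
}}

```text
clock: 26.77
position: [0.4412, -0.0056, 0.0995]
tool_rot: [3.128, -0.023, 1.732]
force: [0.5, 0.0, -2.3]
grip_width: 0.0131
```

Call:
{"fn": "move_arm", "kwargs": {
  "moves": "0 0 0 0; 0 0 0 0; 0 0 0 0; 0 0 0 0; 0 0 0 0; 0 0 0 0; 0 0 0 0; 0 0 0 0; 0 0 0 0; 0 0 0 0",
  "grip": 0.4
}}

```text
clock: 27.6
position: [0.4412, -0.0056, 0.0996]
tool_rot: [3.128, -0.023, 1.732]
force: [-0.1, 0.7, -0.1]
grip_width: 0.0339
```

```bash
python3 tilt.py|head -7
```

```text
t 27.6 [ 0.441 -0.006  0.1  ] F [-0.139  0.667 -0.102] w 0.0339 q7 1.06 rot [ 3.128 -0.023  1.732]
u -0.3372539048196938 v -0.08662893496419763
rim side -1 14 u -0.0047801453024105866 0.03215360929106973 slope deg 13.274105636534742
rim side 1 25 u -0.10752829315564441 0.031823753907861026 slope deg 10.913649911301599
blue u [-0.101  0.053] z [0.024 0.128] 230
plane n(u,v,z) [-0.302 -0.019  0.953] mean rel pivot [-0.021  0.003 -0.032] cnt 81 u -0.1028739485051762 0.05422645790041809 z 0.05909418194545246 0.11134831689318148
plane n(u,v,z) [ 0.063 -0.907  0.416] mean rel pivot [-0.048  0.007 -0.076] cnt 51 u -0.09599354624280985 0.049828994912638314 z 0.019480042712596513 0.10491897097783687
```

Released. I'll withdraw straight up, then swing aside for a last look.

Call:
{"fn": "move_arm", "kwargs": {
  "moves": "0 0 -6 0; 0 0 -16 0; 0 0 -32 0; 0 0 -56 0; 0 0 -84 0; 0 0 -112 0; 0 0 -140 0; 0 0 -168 0; 0 0 -196 0; 0 0 -220 0"
}}

```text
clock: 28.48
position: [0.4389, -0.0121, 0.3212]
tool_rot: [3.128, -0.022, 1.731]
force: [-0.2, 0.1, -0.0]
grip_width: 0.0341
```

Call:
{"fn": "move_arm", "kwargs": {
  "moves": "25 0 0 0; 55 0 0 0; 85 0 0 0; 115 0 0 0; 145 0 0 0; 170 0 0 0; 190 0 0 0; 205 0 0 0; 215 0 0 0; 220 0 0 0"
}}

```text
clock: 29.32
position: [0.4035, 0.2066, 0.3246]
tool_rot: [3.128, -0.023, 1.733]
force: [-1.3, 0.8, -0.2]
grip_width: 0.034
```

```bash
python3 s.py a10.png 140,90,440,300 2.66 scene
```

```text
29.3167 [0.4035 0.2066 0.3246] [ 3.1277 -0.0227  1.7328] [-1.6332  0.3846  1.3825  1.9527 -0.4422  1.1357  0.0871]
```

View pics/a10.png

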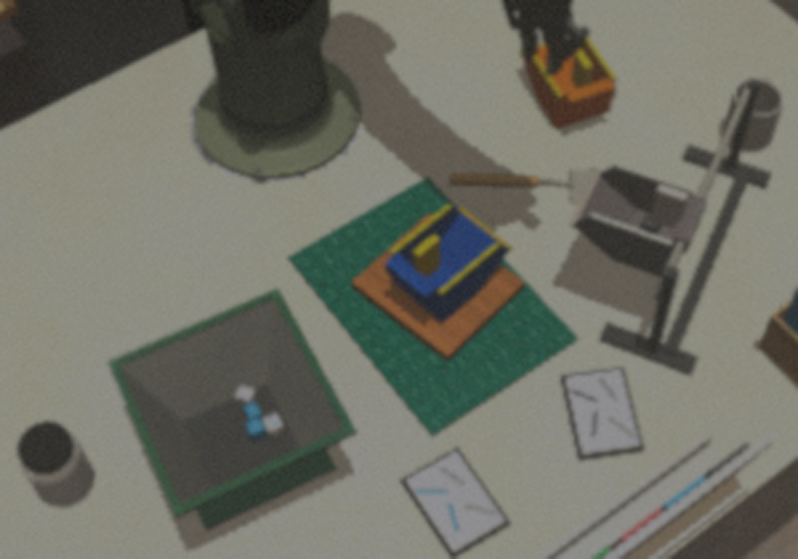

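The tub stands upright on the board at (447,258) and is empty. The four offcuts are in the hopper around (255,410). The grey tub is still hanging at (640,220), and the gripper is clear of everything.

```bash
python3 -c "
from workcell import bot
print(bot.job_done())"
```

```text
the job is handed in; nothing more can be done
None
```

The job is done and handed in at about 29 s of the 54 s allowed. All four offcuts are in the hopper, and the empty blue tub is standing upright on the board.

**How it was tipped:** the moves could not tilt the tool. I pressed the tub's rear bottom edge down on the hopper rim so it pivoted in a light 20 N grip. By my reading it reached somewhere between 55° and 70°. I then righted it against the same rim and pressed it flat on the board before letting go.

**Last checks:**
- The final picture shows all four offcuts in the hopper and the tub upright and empty on the board, with its lip near the front edge.
- The grey tub is still hanging, and nothing else looks moved.
- The wrist force was about 0 after release, and the gripper is clear of everything.

**What went wrong or disagreed:**
- **Hopper wall:** my first try, pushing the lip against the hopper's inner wall, did not turn the tub and the wrist force rose to about 79 N, so I backed off.
- **Slips:** the tub slipped off the rim once while tipping, and two tries at righting it did nothing. The grip point also moved about 15 mm along the fin.
- **Setting down:** pressing it flat on the board reached about 73 N at the wrist, under the 120 N limit.
- **Tilt reading:** near level, the tub's rim slopes gave scattered readings, so I relied on the front-wall reading while it was pressed flat and on the picture.

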